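# Advance the indexed bottle carousel by one hole

## Task

Advance the bottle carousel by one station: with the fingertips press its spring plunger down and, keeping it pressed, turn the table counterclockwise (seen from above) away from its hole, then let the plunger spring fully up into the very next hole of the index ring, without going past it. Pinch and lift nothing; do not touch the bottles standing on the table, keep them upright in their seats, and leave the other things on the bench where they are.

Things in the scene. Friction and masses are not known exactly. Their poses are not given: they have to be found in the camera images.
- carousel: Fixed round carousel, 310 mm across; origin at the centre of its underside, z up. On top a flat aluminium index ring (radius 117 to 155 mm, top 52 mm above the bench) with six 13 mm holes 60 degrees apart; a small arrow on it marks the pick-up station. The white table (230 mm across, level with the ring) turns inside it. The hole in use at the start lies in the carousel's +x direction.
- table_axis (a point): Centre of the table on its turning axis, at the level of the table's top, 52 mm above the bench. The axis is vertical.
- table (a joint): Turn of the table, rad, 0 at the start, growing counterclockwise seen from above. Holes at multiples of 1.047 (60 degrees); the next is at 1.047. With the pin in a hole it has about 0.012 rad of play either way; with the pin out it turns freely with a light drag of about 0.6 N at the plunger and stays where it is left.
- plunger (a joint): How far the plunger is pressed down, m: 0 fully up (pin in a hole), 0.012 end of travel. The pin is out of its hole from 9 mm down. Spring force 4 N at the top, 10 N fully down. Let go between two holes, it stays about 9 mm down, the pin riding under the ring with light friction, and snaps up by itself when the table is pushed on to a hole. Its tip is rounded: it holds firmly only when up within 3 mm.
- plunger_top (a point): Centre of the flat top of the plunger's round black head (32 mm across), on the turning table 98 mm from its axis; 76 mm above the bench when up. It moves down with the plunger and round with the table. Around it a steel collar, 38 mm across, fixed on the table, top 60 mm above the bench. A finger pressing on the head drags the table round by friction.
- lug_top (a point): Middle of the top edge of an upright aluminium lug on the table: 28 mm wide radially, 8 mm thick, top 92 mm above the bench. It stands beside the plunger on the counterclockwise side, its near face 26 mm from the plunger's axis along the tangent. A finger over the plunger can push against it to turn the table counterclockwise.
- next_hole (a point): Centre of the mouth, on top of the fixed index ring, of the hole that the pin must go into: 60 degrees counterclockwise of the one it starts in, 135 mm from the axis. The 10 mm pin belongs to the plunger, 37 mm farther out than the black head on the same radius; in a hole its rounded tip stands 3 mm above the ring.
- bottle_1: Loose small reagent bottle, 37 mm across, 62 mm high, standing upright in one of the table's six shallow round seats (rim 6 mm high, 46 mm inside, seat centres 60 mm from the axis; three seats are empty, among them the two nearest the plunger). Origin at the centre of its underside, 52 mm above the bench, z up. It rides round with the table; not to be touched.
- bottle_2: Loose small reagent bottle, 37 mm across, 60 mm high, standing upright in one of the table's six shallow round seats (rim 6 mm high, 46 mm inside, seat centres 60 mm from the axis; three seats are empty, among them the two nearest the plunger). Origin at the centre of its underside, 52 mm above the bench, z up. It rides round with the table; not to be touched.
- vial: Loose slim dropper vial, 28 mm across, 62 mm high, standing upright in one of the table's six shallow round seats (rim 6 mm high, 46 mm inside, seat centres 60 mm from the axis; three seats are empty, among them the two nearest the plunger). Origin at the centre of its underside, 52 mm above the bench, z up. It rides round with the table; not to be touched.
- stapler: Bystander: desk stapler, 34x128x42 mm; loose on the bench, origin at the centre of its underside. Leave it alone.
- timer: Bystander: flat bench timer, 66x66x19 mm; loose on the bench, origin at the centre of its underside. Leave it alone.
- calculator: Bystander: pocket calculator, 74x120x13 mm; loose on the bench, origin at the centre of its underside. Leave it alone.

How it is judged:
By the outcome, as a careful person would: the job done as asked, in the order asked, and still so for the second after the job is handed in, with the robot touching nothing.
It also fails if it takes over 45 s, if anything falls off the work surface, if the arm or the gripper's body presses on something with over 40 N, if the wrist force passes 120 N, or if a joint passes its speed limit or range.

## Robot

A 6-joint arm with a two-finger parallel gripper is mounted at the origin on a cart in front of the work surface, level with it; the furniture and walls round the work are solid. World frame = base frame: x ahead of the robot, y to its left, z up, the work surface at z = 0. Lengths are in m, angles in rad, forces in N, time in s.
With the tool pointing down it reaches from about 0.3 to 0.85 m from the base axis. Payload 4.2 kg.
Tool frame: the origin (TCP) lies at the centre of the arm's flange, where the gripper is bolted on; the fingertips stand 191 mm ahead of it and the grasp point (between the pads) lies 172 mm ahead of it; z points along the fingers, y is the line along which they close (so a half turn about z gives the same grasp; the last joint's range is limited). The gripper opens to 91 mm and grips with 3 to 60 N. Pads are 32 mm wide; open, the fingers measure 118 mm over their backs; the gripper's body (76 mm by 178 mm) begins 60 mm behind the grasp point.
Start: joints at [-1.305, 0.32, 1.565, -0, 1.257, -0.02], TCP at [0.162, -0.552, 0.405] pointing down, gripper open.
Joint ranges: [-3.11, 3.11], [-0.84, 2.01], [0.21, 2.61], [-1.34, 4.49], [0.05, 2.63], [-2.56, 2.56]. Speed limits (rad/s): [2.57, 2.57, 3.14, 3.14, 3.14, 3.14].

## Interface

Orientations are given as a unit quaternion [x, y, z, w].
In Python, from workcell import manip, eyes gives the robot as it stands. The module is installed in compiled form; this text tells all that it offers.
- The arm moves only by the shell command python3 -m crank 'ROWS' [OPENING] [FORCE]. ROWS is JSON, a list of rows, each an object with "dp": the shift along the tool's x, y, z in units of 25 mm (1.0 is 25 mm), a list of three; "delta_rot": the turn, a rotation vector about the tool's x, y, z in units of 6 degrees (1.0 is 6 degrees), a list of three. A call has 1 to 12 rows; each row shifts and turns the commanded pose from where the row before left it, along the tool's axes as they then stand; what a row does not reach is not made up. A row lasts 1/12 s, in which the tool goes at most 41.7 mm and 7.16 degrees, less where a joint would pass 70% of its speed; a pose out of reach is approached as far as the arm can. A call is refused whole if a number of a shift passes 1 or a number of a turn 1, either way. A call with a gripper value outside its range is refused whole. OPENING is the opening, from 0 (shut) to 1 (fully open), set as the call begins (- or left out, the last holds). The fingers move at their own pace and stop on an object; FORCE is the grip in N (left out, the last holds). Time passes only in rows, so rows that do not move let the fingers close. It gives the time, the measured TCP pose, the force, the opening and the grip force at its end, in the units of the state.
- manip.get_state(): the state, without advancing time (a new reading comes with each control period).
- eyes.capture(name): name is "scene" or "top" or "wrist"; returns (picture, depth): 480x640x3 uint8, red, green, blue; 480x640 float32, m along the optical axis (not along the pixel's ray), 0 where there is no reading.
- eyes.camera_info(name): a dict with "camera_matrix" (3x3 intrinsics, pixels), "rvec" (rotation vector, rad) and "tvec" (3), from world to camera coordinates, as OpenCV has them. Camera axes: x right, y down, z forward; pixel columns grow to the right and rows downward; lengths in m; the calibration is good to about 2 mm. The wrist camera is an equidistant fisheye: a pixel r from the principal point sees the ray r / f radians off the axis. A picture is of the moment at which its call begins: read the wrist's pose just before it. camera_info takes no time and is no camera call; for the wrist camera it gives the pose at the moment of the call.
- manip.sign_off(): hands the job in; it is judged then, once.
The state is a dict: "time": time; "joint_positions": joint angles; "qd": joint speeds; "effort": joint torques, N m; "eef_pos": TCP position; "ee_rot": TCP orientation; "contact_force": force on the tool from outside, world axes, zero at the start; "torque": the same for the moment, N m; "grip_width": finger opening in m; "grip_force": force on a finger pad.
Only numpy, scipy, OpenCV 4.12 (cv2) and the standard library are available. Lean on these libraries where they do the work, as an engineer would, in place of code of your own. Each camera call takes 0.05 s, during which the arm holds its last target. There are 200 camera calls.

## Working session

There is one attempt and no reset: what is moved stays moved. The work goes in short steps, Python scripts to look and compute and a shell command to move; the robot and the scene stay as the last step left them, time stands still between calls to the robot, and variables do not carry over. Pictures are saved under pics/ and viewed, at most 10 in all, crops included, and the job is handed in when it is done.

```bash
mkdir -p pics; cat > h.py <<'E'
import numpy as np, cv2
from workcell import manip, eyes
def cast(name,uv,z,info=None):
    i=info or eyes.camera_info(name);K=np.array(i["camera_matrix"]);R=cv2.Rodrigues(np.array(i["rvec"],float))[0];t=np.array(i["tvec"],float).ravel()
    x=(uv[0]-K[0,2])/K[0,0];y=(uv[1]-K[1,2])/K[1,1]
    d=np.array([x,y,1.])
    if name=="wrist":
        r=np.hypot(x,y);d=np.array([x/r*np.sin(r),y/r*np.sin(r),np.cos(r)]) if r>0 else d
    c=-R.T@t;d=R.T@d
    return c+d*(z-c[2])/d[2]
E
python3 - <<'E'
from h import *
for n in("top","scene"):
    im,d=eyes.capture(n);cv2.imwrite(f"pics/{n}0.png",im[:,:,::-1]);np.save(f"{n}0.npy",d)
    i=eyes.camera_info(n);print(n,i)
s=manip.get_state();print(s)
E
```

```text
top {'camera_matrix': array([[558.80443852,   0.        , 327.83868478],
       [  0.        , 558.80443852, 238.81076312],
       [  0.        ,   0.        ,   1.        ]]), 'rvec': array([ 2.17005663, -2.19743003,  0.05337763]), 'tvec': array([0.0788023 , 0.52275964, 1.59820832])}
scene {'camera_matrix': array([[483.21988568,   0.        , 315.53680487],
       [  0.        , 483.21988568, 241.91021758],
       [  0.        ,   0.        ,   1.        ]]), 'rvec': array([ 0.99356498, -2.31894234,  1.18796414]), 'tvec': array([0.41018534, 0.2670873 , 0.9475293 ])}
{'time': 0.1, 'joint_positions': array([-1.30498052e+00,  3.20210990e-01,  1.56552466e+00, -1.10352915e-05,
        1.25736820e+00, -1.99991898e-02]), 'qd': array([-0.00061792, -0.00177348, -0.00329479, -0.00145497,  0.00014507,
        0.0001663 ]), 'effort': array([ 1.74507972e-03, -4.13332987e+01, -2.32509685e+01,  7.29566161e-02,
        4.22153051e-02, -5.31922581e-05]), 'eef_pos': array([ 0.1620779 , -0.55153763,  0.40402644]), 'ee_rot': array([ 9.89805565e-01,  1.42423217e-01, -9.78439027e-05, -7.49257154e-04]), 'contact_force': array([1.48888317, 1.06362748, 0.3602185 ]), 'torque': array([-0.0485854,  0.0092341,  0.0176859]), 'grip_force': 0.0, 'grip_width': 0.09163070260011502}
```

View pics/top0.png

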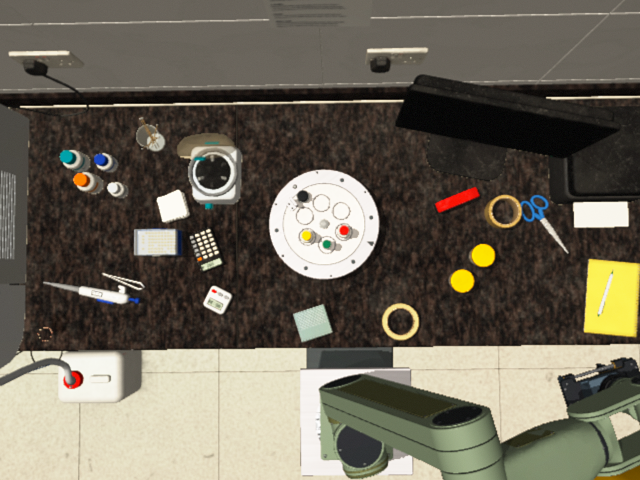

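View pics/scene0.png

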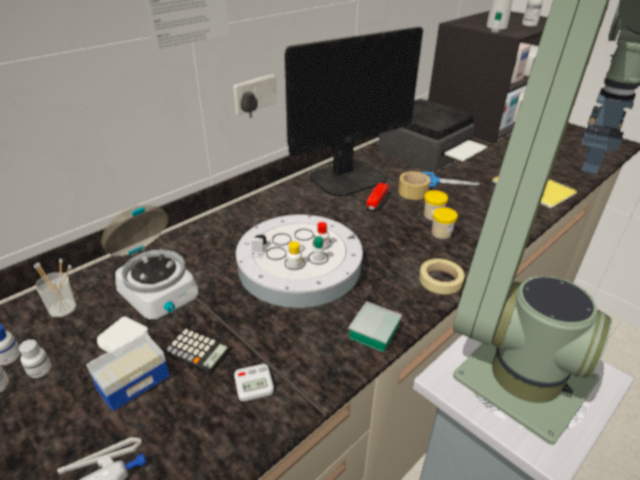

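Top view: carousel centred near (324,224), black plunger head near (302,197), lug near (296,206) on its counterclockwise side. Bottles at (306,237), (327,244) and (344,231). Next I measure and enlarge.

```bash
python3 - <<'E'
from h import *
im=cv2.imread("pics/top0.png")
c=im[160:290,260:390];cv2.imwrite("pics/crop0.png",cv2.resize(c,None,fx=4.5,fy=4.5,interpolation=cv2.INTER_CUBIC))
hsv=cv2.cvtColor(im,cv2.COLOR_BGR2HSV)
m=((hsv[:,:,2]>120)&(hsv[:,:,1]<60)).astype(np.uint8)
m[:, :255]=0;m[:,395:]=0;m[:160]=0;m[290:]=0
m=cv2.morphologyEx(m,cv2.MORPH_OPEN,np.ones((5,5),np.uint8))
cs,_=cv2.findContours(m,cv2.RETR_EXTERNAL,cv2.CHAIN_APPROX_NONE)
k=max(cs,key=cv2.contourArea);h=cv2.convexHull(k)
P=np.array([cast("top",p[0],.052) for p in h])[:,:2]
A=np.c_[2*P,np.ones(len(P))];s=np.linalg.lstsq(A,(P**2).sum(1),rcond=None)[0]
print("center",s[:2],"r",np.sqrt(s[2]+s[:2]@s[:2]))
b=((hsv[:,:,2]<70)).astype(np.uint8);b[:,:285]=0;b[:,320:]=0;b[:185]=0;b[215:]=0
n,l,st,ce=cv2.connectedComponentsWithStats(b)
for i in range(1,n):
    if st[i,4]>15:
        p=cast("top",ce[i],.076)[:2];v=p-s[:2];print(ce[i],st[i],p,np.hypot(*v),np.degrees(np.arctan2(v[1],v[0])))
E
```

```text
center [0.56498123 0.08355084] r 0.1561651891446587
[302.52873563 195.87356322] [298 191  10  11  87] [0.64132345 0.14086812] 0.0954641598809947 36.89900284206349
```

View pics/crop0.png

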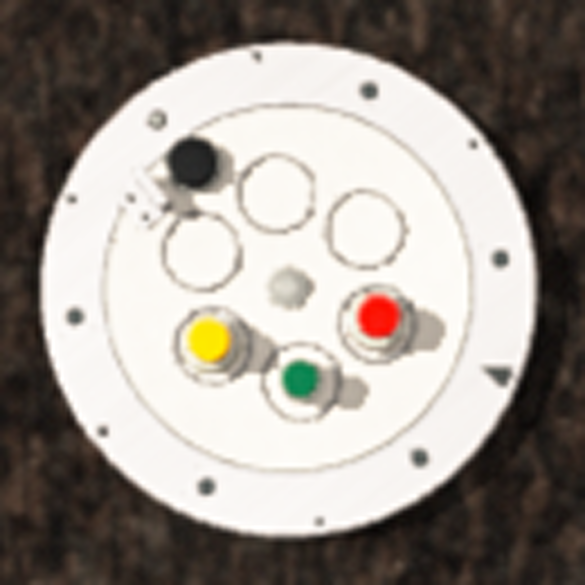

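Crop: pin in its hole at crop (157,120), black head (192,162), lug (147,198), next hole (74,316), table centre about (289,289). Next I get the angles from the holes and the tool targets.

```bash
python3 - <<'E'
from h import *
C=np.array([.5650,.0836])
for n,p in dict(pin=(157,120),next=(74,316),h3=(206,487),h4=(420,457),h5=(500,258),h6=(369,91)).items():
    q=cast("top",(p[0]/4.5+259.6,p[1]/4.5+159.6),.052)[:2];v=q-C
    print(n,q.round(4),np.hypot(*v).round(4),np.degrees(np.arctan2(v[1],v[0])).round(1))
d=np.load("top0.npy");i=eyes.camera_info("top");K=i["camera_matrix"];R=cv2.Rodrigues(i["rvec"])[0];t=i["tvec"]
def P(u,v):
    z=d[v,u];return R.T@(np.array([(u-K[0,2])/K[0,0]*z,(v-K[1,2])/K[1,1]*z,z])-t)
for u,v in((302,195),(303,197),(293,203),(325,205),(330,180)):print((u,v),P(u,v).round(4))
E
```

```text
pin [0.6725 0.1649] 0.1348 37.1
next [0.5489 0.2182] 0.1356 96.8
h3 [0.4404 0.1361] 0.1352 157.1
h4 [0.4575 0.0019] 0.135 -142.7
h5 [ 0.582  -0.0503] 0.135 -82.8
h6 [0.6891 0.0306] 0.1349 -23.1
(302, 195) [0.6441 0.1424 0.0741]
(303, 197) [0.6379 0.1395 0.0773]
(293, 203) [0.6193 0.1664 0.0941]
(325, 205) [0.6172 0.0786 0.0559]
(330, 180) [0.6886 0.0636 0.0546]
```

```bash
python3 -m crank '[{"dp":[0,0,0],"delta_rot":[0,0,-0.86]},{"dp":[0,0,0],"delta_rot":[0,0,-0.86]},{"dp":[0,0,0],"delta_rot":[0,0,-0.86]},{"dp":[0,0,0],"delta_rot":[0,0,-0.86]},{"dp":[1,-0.34,0],"delta_rot":[0,0,0]},{"dp":[1,-0.34,0],"delta_rot":[0,0,0]},{"dp":[1,-0.34,0],"delta_rot":[0,0,0]},{"dp":[1,-0.34,0],"delta_rot":[0,0,0]},{"dp":[1,-0.34,0],"delta_rot":[0,0,0]},{"dp":[1,-0.34,0],"delta_rot":[0,0,0]},{"dp":[1,-0.34,0],"delta_rot":[0,0,0]},{"dp":[1,-0.34,0],"delta_rot":[0,0,0]}]' 0 20
python3 -m crank '[{"dp":[1,-0.34,0],"delta_rot":[0,0,0]},{"dp":[1,-0.34,0],"delta_rot":[0,0,0]},{"dp":[1,-0.34,0],"delta_rot":[0,0,0]},{"dp":[1,-0.34,0],"delta_rot":[0,0,0]},{"dp":[1,-0.34,0],"delta_rot":[0,0,0]},{"dp":[1,-0.34,0],"delta_rot":[0,0,0]},{"dp":[1,-0.34,0],"delta_rot":[0,0,0]},{"dp":[1,-0.34,0],"delta_rot":[0,0,0]},{"dp":[1,-0.34,0],"delta_rot":[0,0,0]},{"dp":[1,-0.34,0],"delta_rot":[0,0,0]},{"dp":[1,-0.34,0],"delta_rot":[0,0,0]},{"dp":[1,-0.34,0],"delta_rot":[0,0,0]}]'
python3 -m crank '[{"dp":[1,-0.34,0],"delta_rot":[0,0,0]},{"dp":[1,-0.34,0],"delta_rot":[0,0,0]},{"dp":[1,-0.34,0],"delta_rot":[0,0,0]},{"dp":[1,-0.34,0],"delta_rot":[0,0,0]},{"dp":[1,-0.34,0],"delta_rot":[0,0,0]},{"dp":[1,-0.34,0],"delta_rot":[0,0,0]},{"dp":[1,-0.34,0],"delta_rot":[0,0,0]},{"dp":[0,0,0],"delta_rot":[0,0,0]},{"dp":[0,0,0],"delta_rot":[0,0,0]},{"dp":[0,0,0],"delta_rot":[0,0,0]}]'
cat >> h.py <<'E'
C=np.array([.5650,.0836])
def rep():
    s=manip.get_state();from scipy.spatial.transform import Rotation as Ro
    R=Ro.from_quat(s["ee_rot"]).as_matrix();p=np.array(s["eef_pos"])+R[:,2]*.191;v=p[:2]-C
    print("t",s["time"],"tip",p.round(4),"tool",R[:,2].round(4),"xyaw",np.degrees(np.arctan2(R[1,0],R[0,0])).round(2),"tip r",np.hypot(*v).round(4),"ang",np.degrees(np.arctan2(v[1],v[0])).round(2),"F",np.round(s["contact_force"],2),"w",s["grip_width"])
E
python3 -c "
from h import *
rep()
im,_=eyes.capture('wrist');cv2.imwrite('pics/w1.png',im[:,:,::-1])"
```

```text
time: 1.1
eef_pos: [0.2813, -0.3757, 0.4044]
ee_rot: [0.948, 0.317, -0.0, -0.0]
contact_force: [1.1, 0.2, -0.5]
grip_width: 0.0139
grip_force: 0.0
time: 2.1
eef_pos: [0.4594, -0.1136, 0.4045]
ee_rot: [0.948, 0.318, -0.0, -0.0]
contact_force: [0.1, 0.7, 0.6]
grip_width: 0.0008
grip_force: 0.0
time: 2.93
eef_pos: [0.5625, 0.0377, 0.4042]
ee_rot: [0.948, 0.318, -0.001, 0.0]
contact_force: [0.2, -0.0, 0.8]
grip_width: 0.0005
grip_force: 0.0
t 2.9333 tip [0.5622 0.0375 0.2132] tool [-1.7e-03 -7.0e-04 -1.0e+00] xyaw 37.03 tip r 0.0461 ang -93.44 F [ 0.17 -0.02  0.78] w 0.0004811421423050672
```

View pics/w1.png

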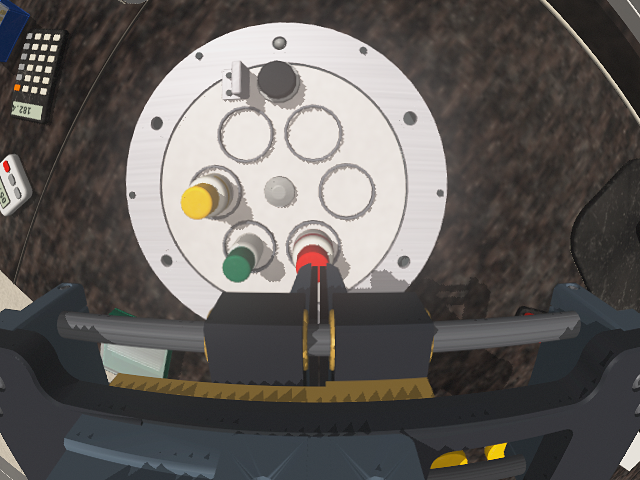

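Wrist view: head centre about (277,80), pin (279,43), next hole (157,123), lug (236,80). The fingers are shut, behind the red bottle and well above it. Next I check these points against the wrist camera's calibration.

```bash
python3 - <<'E'
from h import *
i=eyes.camera_info("wrist");R=cv2.Rodrigues(np.array(i["rvec"]))[0];print("cam",-R.T@np.array(i["tvec"]))
im=cv2.imread("pics/w1.png");g=cv2.cvtColor(im,cv2.COLOR_BGR2GRAY)
b=(g<80).astype(np.uint8);b[:55]=0;b[108:]=0;b[:,:250]=0;b[:,:250]=0;b[:,305:]=0
n,l,st,ce=cv2.connectedComponentsWithStats(b);k=1+st[1:,4].argmax();print(ce[k],st[k])
for n,uv,z in(("head",ce[k],.076),("pin",(279,43),.053),("next",(157,123),.052),("h",(410,118),.052),("h",(404,262),.052),("h",(166,261),.052),("hub",(280,190),.06),("lug",(239,80),.092)):
    q=cast("wrist",uv,z)[:2];v=q-C;print(n,q.round(4),np.hypot(*v).round(4),np.degrees(np.arctan2(v[1],v[0])).round(1))
E
```

```text
cam [0.62264446 0.08408906 0.38398522]
[292.91304348  82.58695652] [289  69   7  25  46]
head [0.6481 0.1292] 0.0948 28.8
pin [0.6723 0.165 ] 0.1346 37.2
next [0.5489 0.2178] 0.1351 96.9
h [0.6889 0.0313] 0.1345 -22.9
h [ 0.5809 -0.0504] 0.1349 -83.2
h [0.4397 0.1373] 0.1363 156.8
hub [0.5668 0.0844] 0.002 23.1
lug [0.6243 0.1631] 0.0992 53.3
```

```bash
python3 -m crank '[{"dp":[0.85,-0.27,0],"delta_rot":[0,0,0]},{"dp":[0.85,-0.27,0],"delta_rot":[0,0,0]},{"dp":[0.85,-0.27,0],"delta_rot":[0,0,0]},{"dp":[0.85,-0.27,0],"delta_rot":[0,0,0]},{"dp":[0.85,-0.27,0],"delta_rot":[0,0,0]},{"dp":[0.87,-0.27,0],"delta_rot":[0,0,0]},{"dp":[0,0,0.8],"delta_rot":[0,0,0]},{"dp":[0,0,0.8],"delta_rot":[0,0,0]},{"dp":[0,0,0.8],"delta_rot":[0,0,0]},{"dp":[0,0,0.8],"delta_rot":[0,0,0]},{"dp":[0,0,0],"delta_rot":[0,0,0]},{"dp":[0,0,0],"delta_rot":[0,0,0]}]'
python3 -c "
from h import *
rep()
im,_=eyes.capture('wrist');cv2.imwrite('pics/w2.png',im[:,:,::-1])"
```

```text
time: 3.98
eef_pos: [0.6404, 0.1462, 0.3242]
ee_rot: [0.948, 0.317, -0.001, -0.0]
contact_force: [0.0, 0.2, -0.1]
grip_width: 0.0004
grip_force: 0.0
t 3.9833 tip [0.6399 0.1461 0.1332] tool [-2.5e-03 -7.0e-04 -1.0e+00] xyaw 36.94 tip r 0.0976 ang 39.84 F [ 0.04  0.2  -0.12] w 0.0003916785266168001
```

View pics/w2.png

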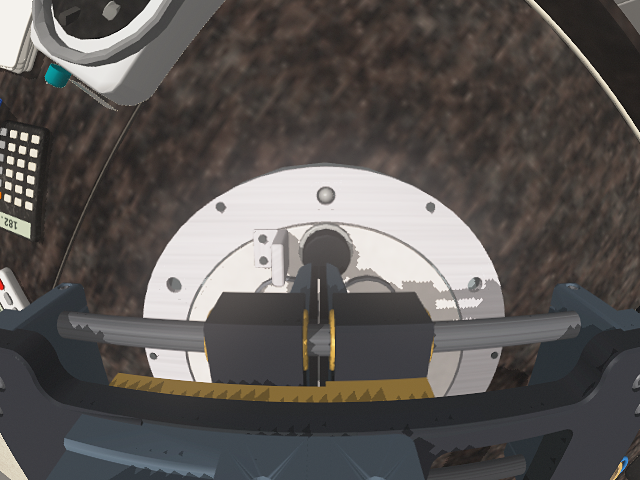

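Wrist view: fingertips (318,270) are over the head (326,248), with the lug (280,258) clear to the left. Descend, sidle towards the lug, then press in small steps.

```bash
python3 -m crank '[{"dp":[0,0,0.5],"delta_rot":[0,0,0]},{"dp":[0,0,0.5],"delta_rot":[0,0,0]},{"dp":[0,0,0.5],"delta_rot":[0,0,0]},{"dp":[0,0,0.5],"delta_rot":[0,0,0]},{"dp":[0,-0.12,0.1],"delta_rot":[0,0,0]},{"dp":[0,-0.12,0],"delta_rot":[0,0,0]},{"dp":[0,0,0],"delta_rot":[0,0,0]},{"dp":[0,0,0],"delta_rot":[0,0,0]}]'; python3 -c "
from h import *
rep()"
python3 -m crank '[{"dp":[0,0,0.1],"delta_rot":[0,0,0]},{"dp":[0,0,0.1],"delta_rot":[0,0,0]},{"dp":[0,0,0.1],"delta_rot":[0,0,0]},{"dp":[0,0,0.1],"delta_rot":[0,0,0]},{"dp":[0,0,0],"delta_rot":[0,0,0]},{"dp":[0,0,0],"delta_rot":[0,0,0]}]'; python3 -c "
from h import *
rep()"
```

```text
time: 4.7
eef_pos: [0.6374, 0.1524, 0.2739]
ee_rot: [0.948, 0.318, 0.001, 0.0]
contact_force: [-0.3, 0.3, 0.3]
grip_width: 0.0006
grip_force: 0.0
t 4.7 tip [0.6379 0.1525 0.0829] tool [ 2.7e-03  5.0e-04 -1.0e+00] xyaw 37.03 tip r 0.1003 ang 43.37 F [-0.26  0.32  0.26] w 0.0005773734530046657
time: 5.2
eef_pos: [0.6374, 0.1522, 0.2629]
ee_rot: [0.948, 0.317, 0.001, 0.0]
contact_force: [-1.6, 0.2, 6.0]
grip_width: 0.0007
grip_force: 2.7
t 5.2 tip [0.6376 0.1522 0.0719] tool [ 1.3e-03  2.0e-04 -1.0e+00] xyaw 37.01 tip r 0.0999 ang 43.37 F [-1.56  0.2   6.  ] w 0.0007099340870718503
```

```bash
python3 -m crank '[{"dp":[0,0,0.1],"delta_rot":[0,0,0]},{"dp":[0,0,0.1],"delta_rot":[0,0,0]},{"dp":[0,0,0.08],"delta_rot":[0,0,0]},{"dp":[0,0,0],"delta_rot":[0,0,0]},{"dp":[0,0,0],"delta_rot":[0,0,0]}]'; python3 -c "
from h import *
rep()"
```

```text
time: 5.62
eef_pos: [0.6374, 0.1521, 0.2566]
ee_rot: [0.948, 0.317, 0.001, 0.0]
contact_force: [-2.3, -0.2, 8.9]
grip_width: 0.0003
grip_force: 4.3
t 5.6167 tip [0.6377 0.1521 0.0656] tool [ 1.6e-03  2.0e-04 -1.0e+00] xyaw 37.01 tip r 0.0999 ang 43.31 F [-2.31 -0.2   8.93] w 0.0003400578460340905
```

```bash
python3 -m crank '[{"dp":[0,0,0.05],"delta_rot":[0,0,0]},{"dp":[0,0,0],"delta_rot":[0,0,0]},{"dp":[-0.028,-0.207,0],"delta_rot":[0,0,-0.5]},{"dp":[-0.028,-0.207,0],"delta_rot":[0,0,-0.5]},{"dp":[-0.028,-0.207,0],"delta_rot":[0,0,-0.5]},{"dp":[-0.028,-0.207,0],"delta_rot":[0,0,-0.5]},{"dp":[0,0,0],"delta_rot":[0,0,0]},{"dp":[0,0,0],"delta_rot":[0,0,0]}]'; python3 -c "
from h import *
rep()
im,_=eyes.capture('wrist');cv2.imwrite('pics/w3.png',im[:,:,::-1])"
```

```text
time: 6.28
eef_pos: [0.6216, 0.1658, 0.2557]
ee_rot: [0.91, 0.415, 0.001, 0.001]
contact_force: [-1.1, -0.9, 8.5]
grip_width: 0.0005
grip_force: 4.5
t 6.2833 tip [0.622  0.1658 0.0647] tool [ 0.0025 -0.     -1.    ] xyaw 49.05 tip r 0.1 ang 55.25 F [-1.15 -0.91  8.54] w 0.0004597957166929819
```

View pics/w3.png

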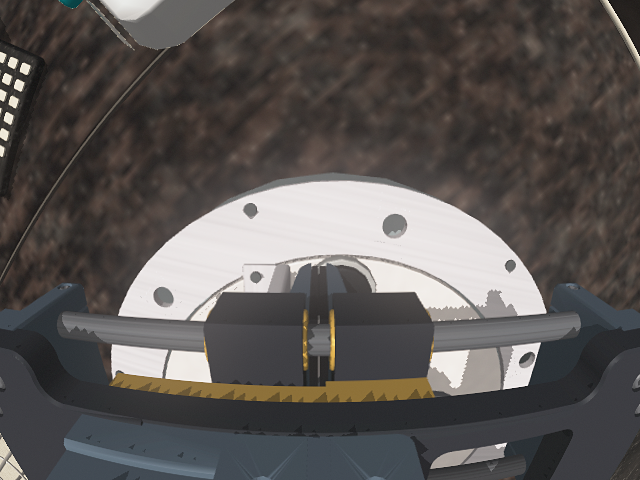

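Wrist view: the pin has left its hole, now empty at (395,226), and the lug and head travel with the fingers. Carry on.

```bash
python3 -m crank '[{"dp":[-0.028,-0.207,0],"delta_rot":[0,0,-0.5]},{"dp":[-0.028,-0.207,0],"delta_rot":[0,0,-0.5]},{"dp":[-0.028,-0.207,0],"delta_rot":[0,0,-0.5]},{"dp":[-0.028,-0.207,0],"delta_rot":[0,0,-0.5]},{"dp":[-0.028,-0.207,0],"delta_rot":[0,0,-0.5]},{"dp":[-0.028,-0.207,0],"delta_rot":[0,0,-0.5]},{"dp":[-0.028,-0.207,0],"delta_rot":[0,0,-0.5]},{"dp":[-0.028,-0.207,0],"delta_rot":[0,0,-0.5]},{"dp":[-0.028,-0.207,0],"delta_rot":[0,0,-0.5]},{"dp":[-0.028,-0.207,0],"delta_rot":[0,0,-0.5]},{"dp":[-0.028,-0.207,0],"delta_rot":[0,0,-0.5]},{"dp":[0,0,0],"delta_rot":[0,0,0]}]'; python3 -c "
from h import *
rep()
im,_=eyes.capture('wrist');cv2.imwrite('pics/w4.png',im[:,:,::-1])"
```

```text
time: 7.33
eef_pos: [0.5675, 0.1835, 0.2557]
ee_rot: [0.754, 0.657, 0.001, 0.001]
contact_force: [-0.4, -0.7, 9.4]
grip_width: -0.0
grip_force: 4.5
t 7.3333 tip [0.568  0.1835 0.0647] tool [ 2.8e-03  2.0e-04 -1.0e+00] xyaw 82.14 tip r 0.1 ang 88.25 F [-0.35 -0.69  9.39] w -2.538281583842222e-05
```

View pics/w4.png

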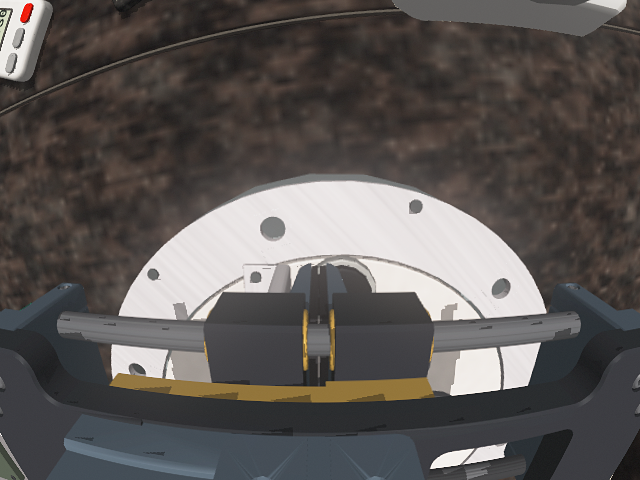

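Wrist view: next hole at (273,229), lug and head still with the fingers, gap to the lug small. Two more turning rows, then lift off (the plunger rides under the ring) and push the lug gently.

```bash
python3 -m crank '[{"dp":[-0.028,-0.207,0],"delta_rot":[0,0,-0.5]},{"dp":[-0.028,-0.207,0],"delta_rot":[0,0,-0.5]},{"dp":[0,0,0],"delta_rot":[0,0,0]},{"dp":[0,0,0],"delta_rot":[0,0,0]},{"dp":[0,0,-0.25],"delta_rot":[0,0,0]},{"dp":[0,0,-0.25],"delta_rot":[0,0,0]},{"dp":[0,0,-0.23],"delta_rot":[0,0,0]},{"dp":[0,0,0],"delta_rot":[0,0,0]},{"dp":[-0.01,-0.069,0],"delta_rot":[0,0,-0.167]},{"dp":[-0.01,-0.069,0],"delta_rot":[0,0,-0.167]},{"dp":[-0.01,-0.069,0],"delta_rot":[0,0,-0.167]},{"dp":[0,0,0],"delta_rot":[0,0,0]}]'; python3 -c "
from h import *
rep()"
python3 -m crank '[{"dp":[-0.01,-0.069,0],"delta_rot":[0,0,-0.167]},{"dp":[0,0,0],"delta_rot":[0,0,0]},{"dp":[-0.01,-0.069,0],"delta_rot":[0,0,-0.167]},{"dp":[0,0,0],"delta_rot":[0,0,0]},{"dp":[-0.01,-0.069,0],"delta_rot":[0,0,-0.167]},{"dp":[0,0,0],"delta_rot":[0,0,0]},{"dp":[0,0,0],"delta_rot":[0,0,0]}]'; python3 -c "
from h import *
rep()
im,_=eyes.capture('wrist');cv2.imwrite('pics/w5.png',im[:,:,::-1])"
```

```text
time: 8.38
eef_pos: [0.5524, 0.1828, 0.2721]
ee_rot: [0.7, 0.714, 0.001, 0.001]
contact_force: [4.3, -0.1, -2.6]
grip_width: 0.0007
grip_force: 2.1
t 8.3833 tip [0.553  0.1829 0.0811] tool [ 2.7e-03  5.0e-04 -1.0e+00] xyaw 91.08 tip r 0.1 ang 96.91 F [ 4.26 -0.07 -2.56] w 0.0006583335396423424
time: 8.97
eef_pos: [0.5467, 0.1817, 0.2722]
ee_rot: [0.682, 0.732, -0.0, -0.0]
contact_force: [2.9, -0.4, -1.3]
grip_width: 0.0006
grip_force: 1.5
t 8.9667 tip [0.5466 0.1817 0.0812] tool [-5.e-04 -1.e-04 -1.e+00] xyaw 94.03 tip r 0.0998 ang 100.64 F [ 2.94 -0.37 -1.27] w 0.000563046210072385
```

View pics/w5.png

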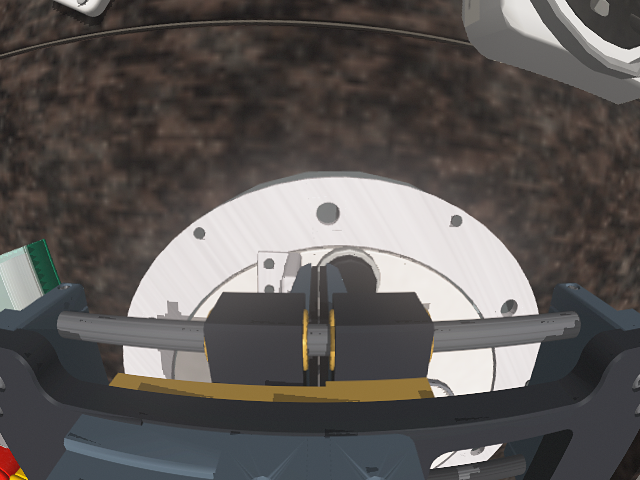

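Wrist view: next hole (328,213) is just counterclockwise of the head (350,272) and the fingers bear on the lug. About 3.7° left, so push on in small steps.

```bash
python3 -m crank '[{"dp":[-0.01,-0.069,0],"delta_rot":[0,0,-0.167]},{"dp":[0,0,0],"delta_rot":[0,0,0]},{"dp":[-0.01,-0.069,0],"delta_rot":[0,0,-0.167]},{"dp":[0,0,0],"delta_rot":[0,0,0]},{"dp":[0,0,0],"delta_rot":[0,0,0]}]'; python3 -c "
from h import *
rep()"
python3 -m crank '[{"dp":[-0.005,-0.035,0],"delta_rot":[0,0,-0.083]},{"dp":[0,0,0],"delta_rot":[0,0,0]},{"dp":[0,0,0],"delta_rot":[0,0,0]}]';  python3 -c "
from h import *
rep()"
python3 -m crank '[{"dp":[-0.005,-0.035,0],"delta_rot":[0,0,-0.083]},{"dp":[0,0,0],"delta_rot":[0,0,0]},{"dp":[0,0,0],"delta_rot":[0,0,0]}]';  python3 -c "
from h import *
rep()
im,_=eyes.capture('wrist');cv2.imwrite('pics/w6.png',im[:,:,::-1])"
```

```text
time: 9.43
eef_pos: [0.5427, 0.1808, 0.2721]
ee_rot: [0.669, 0.743, -0.001, -0.001]
contact_force: [0.9, 0.4, -0.3]
grip_width: 0.0006
grip_force: 0.5
t 9.4333 tip [0.5423 0.1806 0.0812] tool [-2.3e-03 -7.0e-04 -1.0e+00] xyaw 96.05 tip r 0.0997 ang 103.17 F [ 0.86  0.44 -0.3 ] w 0.0006083604670474281
time: 9.68
eef_pos: [0.542, 0.1806, 0.2721]
ee_rot: [0.666, 0.746, -0.001, -0.0]
contact_force: [0.5, 0.9, -0.1]
grip_width: 0.0001
grip_force: 0.2
t 9.6833 tip [0.5417 0.1805 0.0811] tool [-1.7e-03 -6.0e-04 -1.0e+00] xyaw 96.54 tip r 0.0996 ang 103.51 F [ 0.46  0.85 -0.11] w 8.870296279675174e-05
time: 9.93
eef_pos: [0.5413, 0.1803, 0.272]
ee_rot: [0.662, 0.749, -0.001, -0.0]
contact_force: [-1.0, 0.1, 0.5]
grip_width: 0.0006
grip_force: 0.0
t 9.9333 tip [0.541  0.1802 0.081 ] tool [-1.4e-03 -7.0e-04 -1.0e+00] xyaw 97.04 tip r 0.0995 ang 103.96 F [-0.98  0.08  0.51] w 0.0006012732146151287
```

View pics/w6.png

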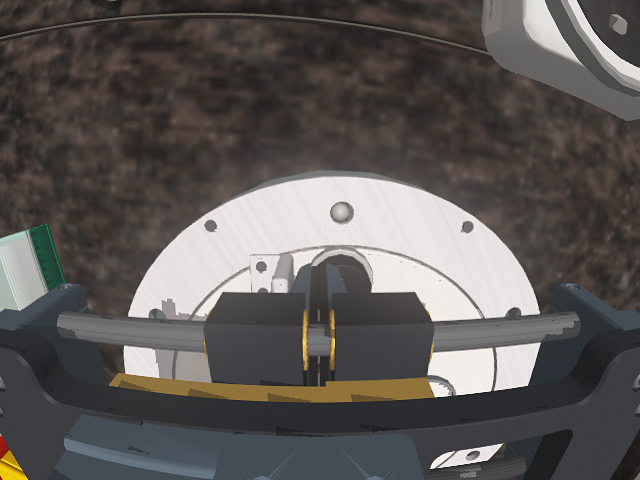

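Wrist view: the light pin tip now fills the next hole at (342,212), and the force has dropped away. So it has snapped in. Ease off the lug, lift, retreat and check.

```bash
python3 -m crank '[{"dp":[0,0.06,0],"delta_rot":[0,0,0]},{"dp":[0,0,-0.4],"delta_rot":[0,0,0]},{"dp":[0,0,-0.8],"delta_rot":[0,0,0]},{"dp":[0,0,-1],"delta_rot":[0,0,0]},{"dp":[0,0,-1],"delta_rot":[0,0,0]},{"dp":[0,0,-1],"delta_rot":[0,0,0]},{"dp":[0,0,-1],"delta_rot":[0,0,0]},{"dp":[-1,0,0],"delta_rot":[0,0,0]},{"dp":[-1,0,0],"delta_rot":[0,0,0]},{"dp":[-1,0,0],"delta_rot":[0,0,0]},{"dp":[-1,0,0],"delta_rot":[0,0,0]},{"dp":[-1,0,0],"delta_rot":[0,0,0]}]'
python3 -m crank '[{"dp":[0,0,0],"delta_rot":[0,0,0]},{"dp":[0,0,0],"delta_rot":[0,0,0]}]'
python3 -c "
from h import *
rep()
im,d=eyes.capture('wrist');cv2.imwrite('pics/w7.png',im[:,:,::-1]);np.save('w7.npy',d)"
```

```text
time: 10.98
eef_pos: [0.5583, 0.0555, 0.4032]
ee_rot: [0.662, 0.749, 0.0, 0.0]
contact_force: [0.9, 0.5, -0.6]
grip_width: 0.0005
grip_force: 0.0
time: 11.15
eef_pos: [0.5584, 0.0557, 0.4029]
ee_rot: [0.663, 0.748, 0.0, 0.0]
contact_force: [-0.7, 0.1, -0.2]
grip_width: 0.0004
grip_force: 0.0
t 11.15 tip [0.5585 0.0557 0.2119] tool [ 5.e-04  3.e-04 -1.e+00] xyaw 96.89 tip r 0.0286 ang -103.04 F [-0.7   0.13 -0.2 ] w 0.0003944065020243183
```

View pics/w7.png

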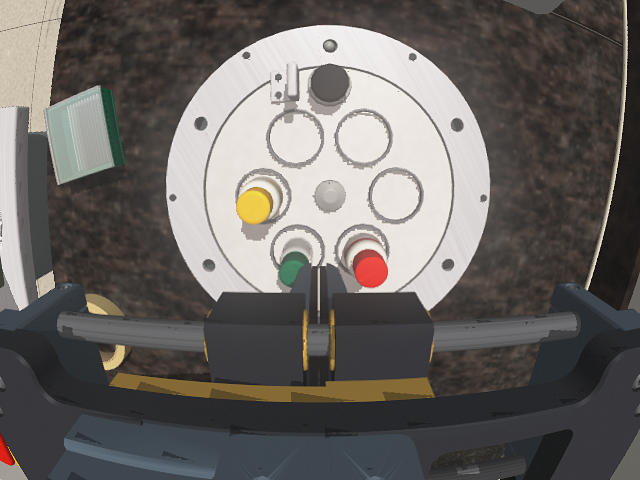

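Wrist view: pin (330,45), head (330,84) and hub (330,195) are in line, and the three bottles are upright in their seats. A quick check of the head height by depth, relative to the ring.

```bash
python3 -c "
from h import *
d=np.load('w7.npy');z=eyes.camera_info('wrist');R=cv2.Rodrigues(np.array(z['rvec']))[0];t=np.array(z['tvec']);K=z['camera_matrix']
for u,v in((330,82),(330,76),(330,45),(300,50),(360,45),(345,115),(201,124)):
    x=(u-K[0,2])/K[0,0];y=(v-K[1,2])/K[1,1];r=np.hypot(x,y);q=np.array([x/r*np.tan(r),y/r*np.tan(r),1])*d[v,u]
    q=R.T@(q-t);w=q[:2]-C;print((u,v),q.round(4),np.degrees(np.arctan2(w[1],w[0])).round(1))
"
```

```text
(330, 82) [0.5521 0.182  0.0758] 97.5
(330, 76) [0.5515 0.1872 0.0752] 97.4
(330, 45) [0.5482 0.2195 0.0536] 97.0
(300, 50) [0.5224 0.2129 0.0492] 108.2
(360, 45) [0.5745 0.2242 0.0509] 86.1
(345, 115) [0.5687 0.1577 0.0574] 87.2
(201, 124) [0.4275 0.1383 0.0102] 158.3
```

Head at 76 mm (fully up) and pin at 97.0° (the next hole). Handing in.

```bash
python3 -c "
from workcell import manip
print(manip.sign_off())"
```

```text
the job is handed in; nothing more can be done
None
```

The carousel is advanced one station counterclockwise, with the plunger fully up in the next hole and all three bottles upright in their seats; the job is handed in, at about 11 s on the robot's clock.

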